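# Turn the seasoning row round into the service caddy

### The job

Four seasoning containers stand in a row in the cups of the draining tray. Move them into the four-pocket steel service caddy in reverse order: seen from the robot, the one at the left end of the tray goes into the right-end pocket of the caddy, the next one into the pocket beside it, and so on, until each pocket holds one, standing upright on its floor near the middle. Keep them upright, set them down instead of dropping them, and leave the utensil crock where it stands.

Things in the scene. Friction and masses are not known exactly. Their poses are not given: they have to be found in the camera images.
- shaker: round steel shaker with a domed, perforated lid: body 48 mm across and 78 mm high, lid 51 mm across, 103 mm high in all; about 200 g. Loose. Origin: centre of its underside, z up
- pot: squat round white ceramic pot with a flat wooden lid and knob (one piece): body 58 mm across and 56 mm high, lid 59 mm across to 64 mm, knob top at 79 mm; about 280 g. Loose. Origin: centre of its underside, z up
- tin: square aluminium tin with a dark steel lid: body 50 x 50 mm and 68 mm high, lid 53 x 53 mm up to 78 mm (one piece); about 200 g. Loose. Origin: centre of its underside, x and y square to its sides, z up
- bottle: round white plastic squeeze bottle (rigid here): body 50 mm across up to 74 mm, cap, then a thin cone-shaped nozzle up to 105 mm; about 220 g. Loose. Origin: centre of its underside, z up
- cup_shaker: low grey plastic cup, round, 64 mm across, rim 14 mm high, floor 3 mm thick, fixed on the draining tray; the shaker stands in it at the start. The four cups stand in one straight row 95 mm apart, in any sequence. Origin: centre of its underside, 6 mm above the counter (the tray is 6 mm thick); its y axis runs along the row to the robot's left, z up
- cup_pot: low grey plastic cup, round, 76 mm across, rim 14 mm high, floor 3 mm thick, fixed on the draining tray; the pot stands in it at the start. The four cups stand in one straight row 95 mm apart, in any sequence. Origin: centre of its underside, 6 mm above the counter (the tray is 6 mm thick); its y axis runs along the row to the robot's left, z up
- cup_tin: low grey plastic cup, square, 66 mm, rim 14 mm high, floor 3 mm thick, fixed on the draining tray; the tin stands in it at the start. The four cups stand in one straight row 95 mm apart, in any sequence. Origin: centre of its underside, 6 mm above the counter (the tray is 6 mm thick); its y axis runs along the row to the robot's left, z up
- cup_bottle: low grey plastic cup, round, 68 mm across, rim 14 mm high, floor 3 mm thick, fixed on the draining tray; the bottle stands in it at the start. The four cups stand in one straight row 95 mm apart, in any sequence. Origin: centre of its underside, 6 mm above the counter (the tray is 6 mm thick); its y axis runs along the row to the robot's left, z up
- caddy: service caddy fixed on the counter: a low steel rack 90 x 380 mm with four open pockets in one row, no cups in it. Lies crosswise in front of the robot, before or behind the draining tray. Floor 4 mm thick, outer walls and partitions 3 mm thick and 16 mm high. Origin: centre of its underside; its y axis runs along the row to the robot's left; the pockets' centres lie at y = -142.5, -47.5, 47.5 and 142.5 mm, x = 0; each is 84 mm (x) by about 92 mm (y)
- crock: perforated round steel crock with kitchen utensils, 90 mm across and 120 mm high, utensils up to 200 mm; loose, not part of the job, stands left of the work. Origin: centre of its underside
Mind the look-alikes: they are no part of the job. Leave any green or pink look-alike of the shaker alone.

How it is judged:
By the outcome, as a careful person would: the job done as asked, in the order asked, and still so for the second after the job is handed in, with the robot touching nothing.
It also fails if it takes over 102 s, if anything falls off the work surface, if the arm or the gripper's body presses on something with over 40 N, if the wrist force passes 120 N, or if a joint passes its speed limit or range.

### The arm

A 6-joint arm with a two-finger parallel gripper is mounted at the origin on the work surface. World frame = base frame: x ahead of the robot, y to its left, z up, the work surface at z = 0. Lengths are in m, angles in rad, forces in N, time in s.
With the tool pointing down it reaches from about 0.4 to 0.825 m from the base axis. Payload 7 kg.
Tool frame: the origin (TCP) lies between the finger pads; the fingertips stand 11 mm ahead of it and the grasp point (between the pads) lies 8 mm behind it (arm.tips_ahead is the distance from the TCP to the fingertips, in m); z points along the fingers, x is the direction in which the jaws open and shut, and the axes are right-handed (so a half turn about z gives the same grasp; the last joint's range is limited). The gripper opens to 88 mm and grips with 3 to 60 N. Pads are 19 mm wide; open, the fingers measure 130 mm over their backs; the gripper's body (78 mm by 193 mm) begins 47 mm behind the grasp point.
Start: joints at [1.634, 0.359, 0.012, 0, -1.224, -0.288], TCP at [0.15, 0.658, 0.238] pointing down, gripper open.
Joint ranges: [-3.07, 3.07], [-1.43, 2.12], [-1.02, 1.25], [-3.03, 1.67], [-3.05, -0], [-3.03, 3.03]. Speed limits (rad/s): [2.39, 2.39, 3.01, 3.14, 3.14, 3.14].

### API

Orientations are given as [roll, pitch, yaw] about the fixed x, y, z axes, in that order (R = Rz(yaw) Ry(pitch) Rx(roll)).
In Python, from station import arm, optics, finder gives the robot as it stands. The module is installed in compiled form; this text tells all that it offers.
- The arm moves only by the tool apply_moves, never from a script. Its argument "increments" is one flat list of numbers, 6 for each row, row after row: the shift along the world's x, y, z in m, then the turn, a rotation vector about the world's x, y, z in rad. In form: [tx, ty, tz, rx, ry, rz, tx, ty, tz, rx, ry, rz, ...]. A call has 1 to 20 rows; each row shifts and turns the pose as measured when the row begins; what a row does not reach is not made up. A row lasts 1/12 s, in which the tool goes at most 41.7 mm and 7.16 degrees, less where a joint would pass 70% of its speed; a pose out of reach is approached as far as the arm can. A call with a gripper value outside its range is refused whole. "hand" is the closure, from 0 (fully open) to 1 (shut), set as the call begins (left out, the last holds). The fingers move at their own pace and stop on an object; "force" is the grip in N (left out, the last holds). Time passes only in rows, so rows that do not move let the fingers close. It gives the time, the measured TCP pose, the force and the opening at its end, in the units of the state.
- arm.get_state(): the state, without advancing time (a new reading comes with each control period).
- optics.grab_frame(name): name is "side" or "top"; returns the picture (384x512x3 uint8, red, green, blue); there is no depth.
- optics.camera_model(name): a dict with "fx", "fy", "cx", "cy" (pixels), "world_to_cam" (4x4, takes a point from world to camera coordinates). Camera axes: x right, y up, looking along -z (the intrinsics and any distortion apply to the point x, -y, -z); pixel columns grow to the right and rows downward; lengths in m; the calibration is good to about 2 mm. A picture is of the moment at which its call begins. camera_model takes no time and is no camera call.
- arm.job_done(): hands the job in, once; it reports no verdict.
Trained networks look in the newest picture that a camera, given by its name, has taken for a name from the list of things; names that differ only in an ending like _2 or _b are one class to them, and where a whole thing is asked for, a point or a joint stands for the part that bears it (a point fixed in the world has none). Each returns a list of dicts, best first, with "conf" (0 to 1); they miss things now and then, are a little off and sometimes report something else, mostly with a low value. They report only what shows in the picture. A call takes as long as a camera call. They do not tell look-alikes from the thing itself.
- finder.find_in(camera, name): "box" ([left, top, right, bottom] in pixels, round what is visible of it).
- finder.landmark_of(camera, name): "point" ([column, row] in pixels: a listed point, or the origin of a listed thing).
The state is a dict: "t": time; "q": joint angles; "qd": joint speeds; "joint_efforts": joint torques, N m; "eef_pos": TCP position; "ee_rot": TCP orientation; "force": force on the tool from outside, world axes, zero at the start; "moment": the same for the moment, N m; "width": finger opening in m.
Only numpy, scipy, OpenCV 4.12 (cv2) and the standard library are available. Lean on these libraries where they do the work, as an engineer would, in place of code of your own. Each camera call takes 0.05 s, during which the arm holds its last target. There are 200 camera calls.

## Working session

There is one attempt and no reset: what is moved stays moved. The work goes in short steps, Python scripts to look and compute and a tool call to move; the robot and the scene stay as the last step left them, time stands still between calls to the robot, and variables do not carry over. Pictures are saved under pics/ and viewed, about 12 in all and at most 16, crops included, and the job is handed in when it is done.

Besides the shell and the picture viewer there is one more tool, called after "Call:" as name(argument=value, ...) on one line, values as JSON. apply_moves: Moves the arm, as the interface text tells. Its arguments: {"type":"object","properties":{"increments":{"type":"array"},"hand":{"type":"number"},"force":{"type":"number"}},"required":["increments"]}

```bash
mkdir -p pics
cat > h.py <<'E'
from station import arm, optics, finder
import numpy as np, cv2
def ray(cam,p):
    m=optics.camera_model(cam); T=np.array(m["world_to_cam"]); K=np.array([[m["fx"],0,m["cx"]],[0,m["fy"],m["cy"]],[0,0,1.]])
    d=m.get("dist",m.get("distortion"))
    if d is not None: d=np.array(d,float)
    u=cv2.undistortPoints(np.array([[p]],float),K,d)[0,0]
    R=T[:3,:3]; o=-R.T@T[:3,3]; v=R.T@np.array([u[0],-u[1],-1]); return o,v
def onz(cam,p,z):
    o,v=ray(cam,p); return o+v*(z-o[2])/v[2]
def grab(cam,f=None):
    im=optics.grab_frame(cam)
    if f: cv2.imwrite("pics/"+f,im[:,:,::-1])
    return im
E
python3 - <<'E'
from h import *
for c in("top","side"):
    print(c,optics.camera_model(c)); grab(c,c+"0.png")
    for n,z in [("shaker",.009),("pot",.009),("tin",.009),("bottle",.009),("cup_shaker",.006),("cup_pot",.006),("cup_tin",.006),("cup_bottle",.006),("caddy",0),("crock",0)]:
        for d in finder.landmark_of(c,n)[:3]: print(n,np.round(d["point"]),round(d["conf"],2),np.round(onz(c,d["point"],z),3))
print(arm.get_state())
E
```

```text
top {'fx': 394.3412885800195, 'fy': 394.3412885800195, 'cx': 252.19807556169016, 'cy': 196.55864069847996, 'world_to_cam': array([[ 0.03564653, -0.99934713, -0.00588552,  0.09605791],
       [ 0.97515876,  0.0334942 ,  0.2189601 , -0.63961319],
       [-0.21862001, -0.01354449,  0.97571606, -0.74239326],
       [ 0.        ,  0.        ,  0.        ,  1.        ]])}
shaker [284. 131.] 0.95 [0.807 0.052 0.009]
shaker [260. 192.] 0.94 [0.66  0.102 0.009]
shaker [237. 118.] 0.91 [0.835 0.162 0.009]
pot [222. 185.] 0.7 [0.675 0.189 0.009]
pot [306. 196.] 0.4 [0.655 0.001 0.009]
tin [348. 206.] 0.63 [ 0.635 -0.093  0.009]
bottle [307. 194.] 0.62 [ 0.66  -0.002  0.009]
cup_shaker [262. 191.] 0.73 [0.664 0.097 0.006]
cup_pot [219. 183.] 0.66 [0.68  0.195 0.006]
cup_pot [118. 257.] 0.3 [0.506 0.405 0.006]
cup_tin [350. 204.] 0.8 [ 0.64  -0.098  0.006]
cup_bottle [303. 200.] 0.47 [0.647 0.005 0.006]
crock [115. 258.] 0.79 [0.506 0.413 0.   ]
side {'fx': 472.38518688907664, 'fy': 472.38518688907664, 'cx': 256.37966320470514, 'cy': 194.7200437332486, 'world_to_cam': array([[ 8.80689945e-01, -4.
[... 902 characters left out ...]
 [174. 146.] 0.8 [0.514 0.432 0.   ]
{'t': 1.1, 'q': array([ 1.63407359e+00,  3.58579473e-01,  1.18963766e-02, -1.07638513e-05,
       -1.22410505e+00, -2.88113372e-01]), 'qd': array([ 1.17742189e-03,  2.77964960e-03,  9.60787812e-06,  3.10542448e-04,
        1.68933537e-03, -4.02434251e-04]), 'joint_efforts': array([-2.85424703e-04, -5.82401597e+01,  2.93301415e+01,  7.00220570e+00,
        1.25265701e-02, -2.32390363e-05]), 'eef_pos': array([0.15048997, 0.65798161, 0.23757101]), 'ee_rot': array([ 3.14158062e+00,  4.96624724e-06, -1.79563610e+00]), 'force': array([ 0.15937476, -0.3694377 ,  0.43267104]), 'moment': array([-0.0219576 , -0.04736532, -0.03310868]), 'width': 0.08755171664059726}
```

View pics/top0.png

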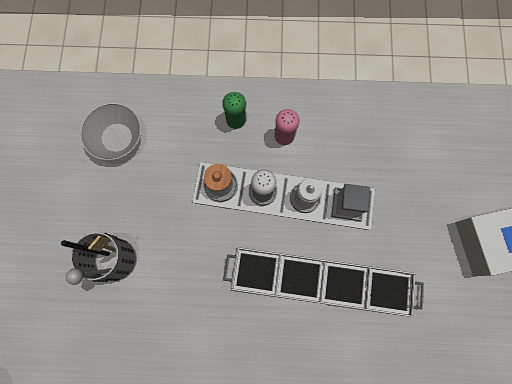

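View pics/side0.png

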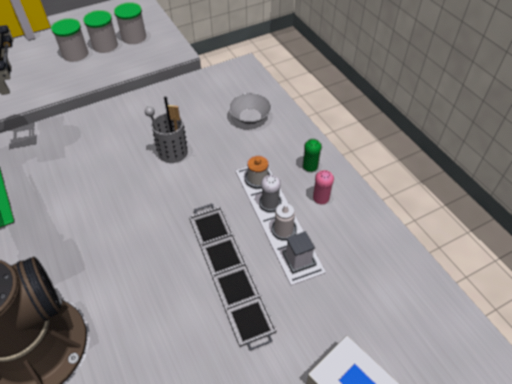

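The tray from left to right holds pot (217,178), shaker (263,183), bottle (309,190) and tin (355,197) in the top picture. The caddy is nearer the robot, with its pockets at (257,272), (301,279), (345,286) and (390,292). The green and pink look-alikes stand behind the tray. Next I'll measure these more precisely.

Run:
```python
from h import *
from scipy.optimize import least_squares
a,b=cv2.imread("pics/top0.png"),cv2.imread("pics/side0.png")
t=cv2.resize(a[150:320,190:430],None,fx=3.3,fy=3.3,interpolation=cv2.INTER_CUBIC); cv2.imwrite("pics/topc.png",t)
# dark pocket floors
for c,im,(x0,x1,y0,y1) in(("top",a,(230,418,246,318)),("side",b,(190,280,205,345))):
    m=np.zeros(im.shape[:2],np.uint8); m[y0:y1,x0:x1]=(im[y0:y1,x0:x1].max(2)<60)*255
    n,_,st,ce=cv2.connectedComponentsWithStats(m)
    for i in range(1,n):
        if st[i,4]>200: print(c,st[i,4],np.round(ce[i],1),np.round(onz(c,ce[i],.004),4))
rows=[]
for k in range(3):
  for c in("top","side"):
    optics.grab_frame(c)
    for j,n in enumerate(("pot","shaker","bottle","tin")):
      for p,z in((n,.009),("cup_"+n,.006)):
        for d in finder.landmark_of(c,p)[:1]:
            w=onz(c,d["point"],z); rows.append((j,*w[:2]))
R=np.array(rows)
def f(p):
    s=(1.5-R[:,0])*.095; return np.r_[p[0]-np.sin(p[2])*s-R[:,1],p[1]+np.cos(p[2])*s-R[:,2]]
r=least_squares(f,[.66,.05,-.1],loss="soft_l1",f_scale=.004); p=r.x; print(p)
for j in range(4):
    s=(1.5-j)*.095; print(p[0]-np.sin(p[2])*s,p[1]+np.cos(p[2])*s, np.median(R[R[:,0]==j,1:],axis=0))
```

```text
top 1147 [255.8 271.6] [0.4862 0.1056 0.004 ]
top 1158 [299.8 278. ] [0.4761 0.0114 0.004 ]
top 1179 [344.1 284.6] [ 0.4658 -0.083   0.004 ]
top 1192 [388.9 291.1] [ 0.4556 -0.1776  0.004 ]
side 518 [210.6 226.9] [0.487  0.1046 0.004 ]
side 603 [222.6 255.5] [0.4767 0.0101 0.004 ]
side 700 [235.7 286.7] [ 0.4665 -0.0843  0.004 ]
side 814 [250.2 321.1] [ 0.4564 -0.1789  0.004 ]
[ 0.65744344  0.04926044 -0.12388106]
0.6750513694601151 0.19066839807382518 [0.67600174 0.19300985]
0.6633127475329699 0.09639642580607452 [0.66374523 0.09388805]
0.6515741256058247 0.0021244535383238908 [0.65057676 0.00577178]
0.6398355036786795 -0.09214751872942678 [ 0.63991634 -0.0930469 ]
```

View pics/topc.png

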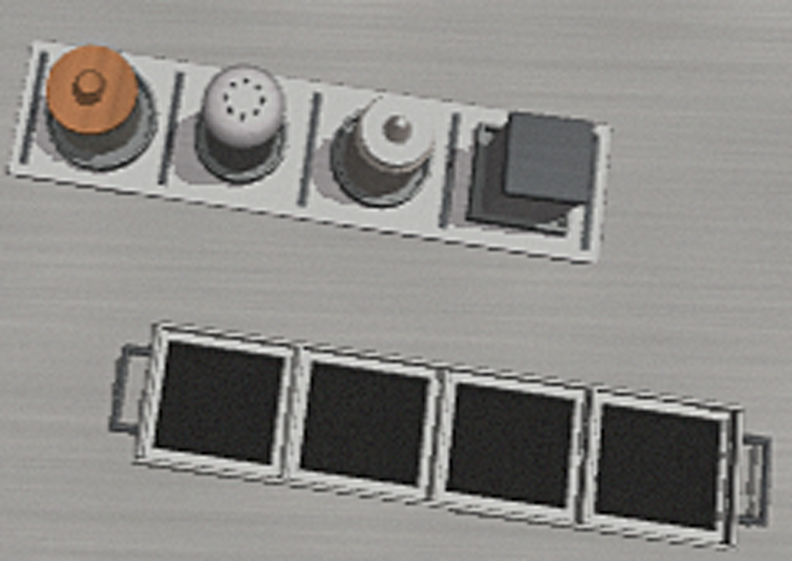

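The crop shows all four containers upright and centred in their cups, and the four caddy pockets empty. The tin lid's corners are near (512,113), (597,122), (590,205) and (503,195). I'll refine the positions from the lids.

Run:
```python
from h import *
f=lambda q:((q[0]+.5)/3.3+190-.5,(q[1]+.5)/3.3+150-.5)
for n,q,z in [("potlid",(92,89),.073),("knob",(89,82),.088),("shk",(244,97),.112),("bot",(398,122),.114),("t1",(512,113),.087),("t2",(597,122),.087),("t3",(591,204),.087),("t4",(503,194),.087),("pink",(0,0),0)]:
    print(n,np.round(onz("top",f(q),z),4))
print(onz("top",(287,118),.1),onz("top",(234,100),.1))
```

```text
potlid [0.6755 0.192  0.073 ]
knob [0.6758 0.1926 0.088 ]
shk [0.6629 0.0966 0.112 ]
bot [0.6501 0.0047 0.114 ]
t1 [ 0.6652 -0.0691  0.087 ]
t2 [ 0.6612 -0.1212  0.087 ]
t3 [ 0.6098 -0.116   0.087 ]
t4 [ 0.6141 -0.0629  0.087 ]
pink [0.7579 0.2679 0.    ]
[0.7992496  0.05160353 0.1       ] [0.8362047  0.16367996 0.1       ]
```

Call:
apply_moves(increments=[0,0,0.04,0,0,0,0.02,-0.01,0.03,0,0,-0.12,0.03,-0.028,0,0,0,-0.12,0.03,-0.028,0,0,0,-0.12,0.03,-0.028,0,0,0,-0.12,0.03,-0.028,0,0,0,-0.12,0.03,-0.028,0,0,0,-0.12,0.03,-0.028,0,0,0,-0.12,0.03,-0.028,0,0,0,-0.12,0.03,-0.028,0,0,0,-0.12,0.03,-0.028,0,0,0,-0.12,0.03,-0.028,0,0,0,-0.12,0.03,-0.028,0,0,0,-0.12,0.03,-0.028,0,0,0,0,0.03,-0.028,0,0,0,0,0.03,-0.028,0,0,0,0,0.03,-0.028,0,0,0,0,0,0,0,0,0,0], hand=0, force=25)

```text
t: 5.3
eef_pos: [0.6249, 0.2145, 0.3108]
ee_rot: [3.136, 0.002, 2.987]
force: [-0.6, 0.7, -0.1]
width: 0.088
```

Call:
apply_moves(increments=[0.025,-0.011,-0.02,0,0,0.047,0.026,-0.011,-0.03,0,0,0,0,0,-0.04,0,0,0,0,0,-0.04,0,0,0,0,0,0,0,0,0,0,0,0,0,0,0])

```text
t: 5.8
eef_pos: [0.6819, 0.1862, 0.1796]
ee_rot: [3.133, 0.008, 3.029]
force: [1.3, 0.7, 1.6]
width: 0.0872
```

Call:
apply_moves(increments=[-0.006,0.006,-0.03,-0.008,0.009,0.005,0,0,-0.02,0,0,0,0,0,0,0,0,0,0,0,0,0,0,0])

```text
t: 6.13
eef_pos: [0.6792, 0.1948, 0.1385]
ee_rot: [3.139, 0.009, 3.037]
force: [0.6, 0.1, 1.0]
width: 0.0874
```

Run:
```python
from h import *
s=arm.get_state(); print(s["eef_pos"],s["ee_rot"],s["qd"])
a=grab("top"); b=grab("side")
cv2.imwrite("pics/p1.png",np.hstack([cv2.resize(a[130:330,160:400],None,fx=1.6,fy=1.6),cv2.resize(b[120:320,180:380],None,fx=1.6,fy=1.6)])[:,:,::-1])
```

```text
[0.67921905 0.19482248 0.13852064] [3.13883713 0.0088652  3.03673787] [ 0.00687805 -0.0076105   0.01453528  0.00227912 -0.01141048 -0.00103504]
```

View pics/p1.png

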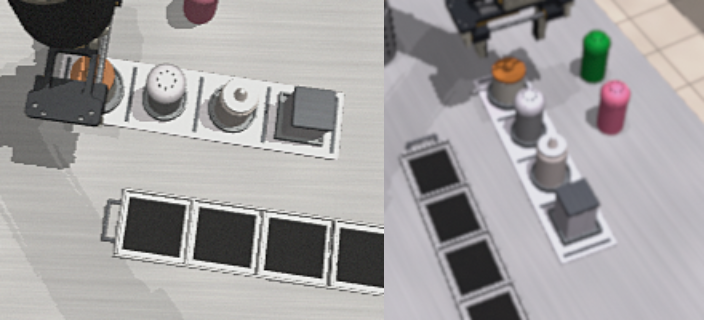

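The gripper is over the pot with its jaws across the row, and the fingers straddle it without touching. I'll trim the position, go down and grip.

Call:
apply_moves(increments=[-0.0035,-0.0025,-0.03,0,0.008,0,0,0,-0.03,0,0,0,0,0,-0.02,0,0,0,0,0,-0.01,0,0,0,0,0,0,0,0,0])

```text
t: 6.65
eef_pos: [0.6828, 0.1959, 0.0612]
ee_rot: [3.128, 0.02, 3.038]
force: [0.2, -0.9, 0.6]
width: 0.0881
```

Call:
apply_moves(increments=[-0.007,-0.0035,0,-0.01,0.02,0,0,0,0,0,0,0])

```text
t: 6.82
eef_pos: [0.6766, 0.1927, 0.0644]
ee_rot: [3.14, 0.002, 3.039]
force: [-0.3, 1.2, -0.6]
width: 0.0877
```

Call:
apply_moves(increments=[-0.001,0,-0.008,0,0.001,0,-0.001,0,-0.008,0,0.001,0,-0.001,0,-0.007,0,0.002,0,0,0,0,0,0,0])

```text
t: 7.15
eef_pos: [0.6758, 0.194, 0.0447]
ee_rot: [3.136, 0.004, 3.04]
force: [-0.9, -0.3, 0.2]
width: 0.0875
```

Call:
apply_moves(increments=[0,-0.0015,-0.004,-0.004,0.003,-0.005,0,0,0,0,0,0])

```text
t: 7.32
eef_pos: [0.6756, 0.1923, 0.04]
ee_rot: [3.141, 0.001, 3.034]
force: [-1.5, 0.8, -0.7]
width: 0.0873
```

Call:
apply_moves(increments=[0,0,0,0,0,0,0,0,0,0,0,0,0,0,0,0,0,0,0,0,0,0,0,0,0,0,0,0,0,0,0,0,0,0,0,0,0,0,0,0,0,0,0,0,0,0,0,0], hand=1, force=30)

```text
t: 7.98
eef_pos: [0.676, 0.1923, 0.04]
ee_rot: [3.141, 0.001, 3.034]
force: [-0.7, -0.2, -1.9]
width: 0.0579
```

Call:
apply_moves(increments=[0,0,0.01,0,0,0,0,0,0.02,0,0,0,0,0,0.03,0,0,0,0,0,0.03,0,0,0,0,0,0.03,0,0,0,0,0,0.01,0,0,0,0,0,0,0,0,0])

```text
t: 8.57
eef_pos: [0.6709, 0.19, 0.1736]
ee_rot: [-3.137, -0.009, 3.033]
force: [-0.1, -0.9, -3.2]
width: 0.0583
```

Call:
apply_moves(increments=[-0.008,-0.013,0,0,0,0,-0.015,-0.026,0,0,0,0,-0.015,-0.026,0,0,0,0,-0.015,-0.026,0,0,0,0,-0.015,-0.026,0,0,0,0,-0.015,-0.026,0,0,0,0,-0.015,-0.026,0,0,0,0,-0.015,-0.026,0,0,0,0,-0.015,-0.026,0,0,0,0,-0.015,-0.026,0,0,0,0,-0.015,-0.026,0,0,0,0,-0.015,-0.026,0,0,0,0,-0.015,-0.026,0,0,0,0,-0.008,-0.014,0,0,0,0,0,0,0,0,0,0])

```text
t: 9.82
eef_pos: [0.4501, -0.1608, 0.1544]
ee_rot: [-3.136, -0.034, 3.033]
force: [-0.6, -0.7, -4.1]
width: 0.0579
```

Call:
apply_moves(increments=[0.003,-0.009,0,0.003,-0.017,0,0.003,-0.008,0,0.002,-0.017,0,0,0,0,0,0,0,0,0,0,0,0,0])

```text
t: 10.15
eef_pos: [0.4531, -0.179, 0.151]
ee_rot: [3.138, -0.004, 3.029]
force: [-0.2, 0.1, -3.1]
width: 0.0579
```

Now down to about 15 mm above the floor, then a trim.

Call:
apply_moves(increments=[0.003,0.001,-0.02,0,-0.003,0.005,0,0,-0.025,0,0,0,0,0,-0.025,0,0,0,0,0,-0.02,0,0,0,0,0,-0.01,0,0,0,0,0,0,0,0,0])

```text
t: 10.65
eef_pos: [0.4582, -0.1756, 0.0475]
ee_rot: [3.137, 0.002, 3.036]
force: [0.3, 0.2, -3.3]
width: 0.0579
```

Call:
apply_moves(increments=[-0.002,-0.0027,-0.006,-0.004,0.002,0,0,0,-0.003,0,0,0,0,0,0,0,0,0])

```text
t: 10.9
eef_pos: [0.4569, -0.1776, 0.0379]
ee_rot: [-3.141, -0.0, 3.038]
force: [0.5, -0.4, -2.3]
width: 0.0582
```

Call:
apply_moves(increments=[0,0,-0.002,0,0,0,0,0,0,0,0,0])

```text
t: 11.07
eef_pos: [0.4578, -0.1775, 0.0368]
ee_rot: [-3.141, 0.002, 3.039]
force: [-0.1, 0.1, -2.8]
width: 0.058
```

Call:
apply_moves(increments=[-0.001,-0.0005,-0.002,0,0,0,0,0,0,0,0,0])

```text
t: 11.23
eef_pos: [0.4576, -0.178, 0.0356]
ee_rot: [-3.141, 0.004, 3.039]
force: [0.0, 0.2, -3.6]
width: 0.0576
```

Call:
apply_moves(increments=[-0.001,0,-0.002,0,0.004,0,0,0,0,0,0,0])

```text
t: 11.4
eef_pos: [0.4579, -0.1784, 0.0351]
ee_rot: [-3.141, 0.003, 3.04]
force: [0.5, 1.1, -2.4]
width: 0.0581
```

Call:
apply_moves(increments=[0,0,-0.003,0,0,0,0,0,0,0,0,0])

```text
t: 11.57
eef_pos: [0.459, -0.1788, 0.0348]
ee_rot: [-3.14, 0.005, 3.041]
force: [-0.4, -0.1, -3.0]
width: 0.0583
```

Call:
apply_moves(increments=[-0.002,0.0005,-0.006,0,0.004,-0.006,0,0,0,0,0,0])

```text
t: 11.73
eef_pos: [0.4599, -0.179, 0.0323]
ee_rot: [-3.138, 0.007, 3.037]
force: [0.5, -0.1, -3.9]
width: 0.058
```

Call:
apply_moves(increments=[-0.005,0.0008,-0.004,0.003,0.008,-0.003,0,0,0,0,0,0])

```text
t: 11.9
eef_pos: [0.4601, -0.1787, 0.0314]
ee_rot: [-3.14, 0.009, 3.037]
force: [0.7, 0.4, -3.0]
width: 0.0577
```

Run:
```python
from h import *
a=grab("top"); b=grab("side")
cv2.imwrite("pics/p2.png",np.hstack([cv2.resize(a[180:340,300:460],None,fx=2.4,fy=2.4),cv2.resize(b[220:380,180:340],None,fx=2.4,fy=2.4)])[:,:,::-1])
```

```text
(no output)
```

View pics/p2.png

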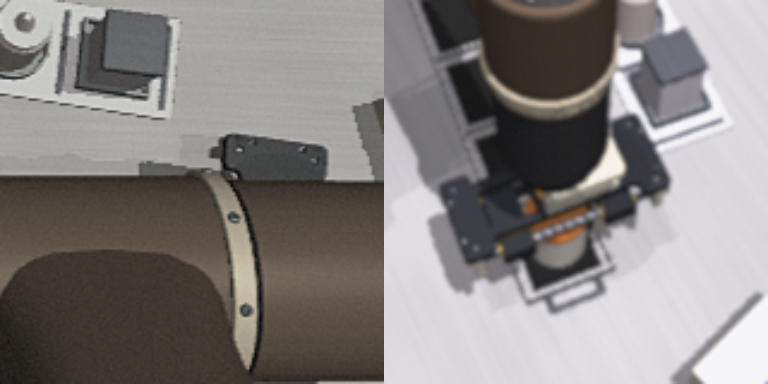

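Run:
```python
from h import *
s=arm.get_state(); print({k:np.round(v,3) for k,v in s.items()})
```

```text
{'t': np.float64(12.0), 'q': array([ 0.031,  0.302, -0.643,  0.004, -0.618, -0.14 ]), 'qd': array([ 0.001,  0.002,  0.001,  0.006, -0.003, -0.   ]), 'joint_efforts': array([-4.8800e-01, -4.0165e+01,  1.5907e+01,  3.6250e+00, -4.9700e-01,
        1.2000e-02]), 'eef_pos': array([ 0.46 , -0.179,  0.031]), 'ee_rot': array([-3.14 ,  0.009,  3.036]), 'force': array([0.583, 0.674, 6.212]), 'moment': array([ 0.352, -0.301,  0.016]), 'width': np.float64(0.058)}
```

Call:
apply_moves(increments=[0,0,0.001,0,0,0,0,0,0,0,0,0])

```text
t: 12.17
eef_pos: [0.4589, -0.1784, 0.031]
ee_rot: [-3.14, 0.007, 3.035]
force: [0.5, 0.3, -2.6]
width: 0.0581
```

Call:
apply_moves(increments=[0,0,0.001,0,0,0,0,0,0,0,0,0,0,0,0,0,0,0,0,0,0,0,0,0,0,0,0,0,0,0,0,0,0,0,0,0], hand=0)

```text
t: 12.67
eef_pos: [0.4575, -0.1784, 0.0309]
ee_rot: [-3.14, 0.003, 3.035]
force: [-1.0, -0.2, -0.8]
width: 0.0865
```

Call:
apply_moves(increments=[0,0,0.01,0,0,0,0,0,0.02,0,0,0,0,0,0.03,0,0,0,0,0,0.03,0,0,0,0,0,0.03,0,0,0,0.01,0.013,0.01,0,0,0,0.02,0.028,0,0,0,0,0.02,0.028,0,0,0,0,0.02,0.028,0,0,0,0,0.02,0.028,0,0,0,0,0.02,0.028,0,0,0,0,0.02,0.028,0,0,0,0,0.02,0.028,0,0,0,0,0.02,0.028,0,0,0,0,0.02,0.028,0,0,0,0,0.01,0.007,0,0,0,0,0,0,0,0,0,0])

```text
t: 14.08
eef_pos: [0.661, 0.1079, 0.1683]
ee_rot: [3.141, 0.004, 3.031]
force: [0.6, -0.5, -0.1]
width: 0.0879
```

Run:
```python
from h import *
a=grab("top"); b=grab("side")
cv2.imwrite("pics/p3.png",np.hstack([cv2.resize(a[150:330,240:430],None,fx=2.1,fy=2.1),cv2.resize(b[180:360,180:340],None,fx=2.1,fy=2.1)])[:,:,::-1])
s=arm.get_state(); print(s["eef_pos"],s["ee_rot"])
```

```text
[0.65918562 0.10617108 0.16831556] [3.14109522e+00 3.05662810e-03 3.02945372e+00]
```

View pics/p3.png

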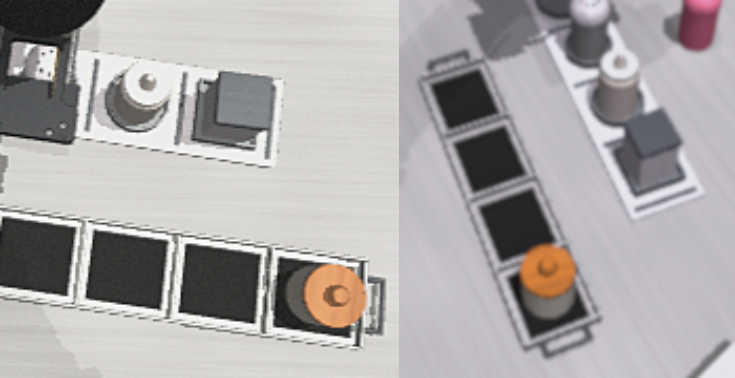

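The pot stands upright in the right-end pocket, with its lid at (335,296) in the left part. Next is the shaker.

Call:
apply_moves(increments=[0,-0.006,0,0,0,0,0,-0.006,-0.02,0,0.003,0,0,0,-0.03,0,0.003,0,0,0,-0.02,0,0.003,0,0,0,0,0,0,0])

```text
t: 14.6
eef_pos: [0.6564, 0.0875, 0.1]
ee_rot: [3.14, -0.002, 3.026]
force: [-1.1, 0.8, -0.4]
width: 0.0879
```

Run:
```python
from h import *
print(onz("top",(399.5,291),.068))
s=arm.get_state(); print(s["eef_pos"],s["ee_rot"])
```

```text
[ 0.45675541 -0.17710934  0.068     ]
[0.65636334 0.08754808 0.09999486] [ 3.13979809e+00 -2.31148376e-03  3.02566085e+00]
```

Call:
apply_moves(increments=[0.006,0.009,0,0,-0.002,0.008,0,0,0,0,0,0])

```text
t: 14.77
eef_pos: [0.6616, 0.094, 0.1011]
ee_rot: [3.141, -0.001, 3.032]
force: [0.3, -0.7, -0.1]
width: 0.0874
```

Call:
apply_moves(increments=[-0.001,0,-0.015,0,0.001,0,-0.001,0,-0.013,0,0.001,0,-0.001,0,-0.008,0,0.002,0,0,0,0,0,0,0])

```text
t: 15.1
eef_pos: [0.6609, 0.0939, 0.0698]
ee_rot: [3.138, 0.003, 3.032]
force: [-0.0, -0.1, -1.0]
width: 0.0874
```

Call:
apply_moves(increments=[0.001,0.0025,-0.004,-0.003,0.003,0,0.001,0,-0.005,0,0,0,0,0,0,0,0,0])

```text
t: 15.35
eef_pos: [0.6638, 0.0967, 0.0616]
ee_rot: [3.141, 0.001, 3.032]
force: [0.2, -0.5, 0.3]
width: 0.0878
```

Call:
apply_moves(increments=[0,0,0,0,0,0,0,0,0,0,0,0,0,0,0,0,0,0,0,0,0,0,0,0,0,0,0,0,0,0,0,0,0,0,0,0,0,0,0,0,0,0,0,0,0,0,0,0,0,0,0,0,0,0], hand=1, force=30)

```text
t: 16.1
eef_pos: [0.6644, 0.0971, 0.0627]
ee_rot: [3.14, 0.002, 3.033]
force: [-0.3, 0.3, -0.6]
width: 0.0495
```

Call:
apply_moves(increments=[0,0,0.01,0,0,0,0,0,0.02,0,0,0,0,0,0.03,0,0,0,0,0,0.03,0,0,0,0,0,0.03,0,0,0,0,0,0.01,0,0,0,0,0,0,0,0,0])

```text
t: 16.68
eef_pos: [0.6605, 0.0955, 0.1978]
ee_rot: [-3.139, -0.005, 3.032]
force: [0.4, -0.6, -2.9]
width: 0.0502
```

Call:
apply_moves(increments=[-0.009,-0.01,0,0,0,0,-0.019,-0.02,0,0,-0.002,0,-0.019,-0.02,0.001,0,-0.002,0,-0.019,-0.02,0.001,0,-0.002,0,-0.019,-0.02,0.001,0,-0.002,0,-0.019,-0.02,0.001,0,-0.002,0,-0.019,-0.02,0.001,0,-0.002,0,-0.019,-0.02,0.001,0,-0.002,0,-0.019,-0.02,0,0,-0.002,0,-0.01,-0.01,0,0,-0.002,0,0,0,0,0,0,0])

```text
t: 17.6
eef_pos: [0.4694, -0.0931, 0.1889]
ee_rot: [-3.139, -0.006, 3.031]
force: [0.1, 0.4, -2.6]
width: 0.0498
```

Call:
apply_moves(increments=[-0.004,0.009,0,0.002,-0.006,0.004,0,0,0,0,0,0,0,0,-0.02,0,0,0,-0.001,-0.001,-0.025,0,0,0,-0.001,-0.001,-0.025,0,0,0,-0.001,-0.001,-0.02,0,0,0,0,0,-0.01,0,0,0,0,0,0,0,0,0])

```text
t: 18.27
eef_pos: [0.4636, -0.0829, 0.0835]
ee_rot: [3.14, 0.003, 3.038]
force: [0.2, -0.3, -2.1]
width: 0.0497
```

Call:
apply_moves(increments=[0.001,-0.001,-0.008,0,0.002,-0.003,0,0,-0.007,0,0,0,0,0,0,0,0,0])

```text
t: 18.52
eef_pos: [0.4661, -0.0825, 0.0673]
ee_rot: [3.141, 0.001, 3.037]
force: [-0.0, -0.4, -1.5]
width: 0.05
```

Call:
apply_moves(increments=[0,-0.001,-0.006,0,0,0,0,0,0,0,0,0,0,0,0,0,0,0])

```text
t: 18.77
eef_pos: [0.4675, -0.0831, 0.0615]
ee_rot: [3.141, 0.003, 3.038]
force: [0.6, -0.4, -1.9]
width: 0.0498
```

Call:
apply_moves(increments=[-0.002,0,-0.003,0,0.003,0,0,0,0,0,0,0,0,0,0,0,0,0])

```text
t: 19.02
eef_pos: [0.4659, -0.0831, 0.0591]
ee_rot: [3.14, 0.002, 3.038]
force: [-0.3, 0.1, -2.0]
width: 0.0495
```

Call:
apply_moves(increments=[0,0,-0.002,0,0,0,0,0,0,0,0,0,0,0,0,0,0,0])

```text
t: 19.27
eef_pos: [0.4663, -0.0831, 0.0578]
ee_rot: [3.14, 0.003, 3.038]
force: [-0.4, 0.7, -1.8]
width: 0.0498
```

Call:
apply_moves(increments=[0,0,-0.002,0,0,0,0,0,0,0,0,0,0,0,0,0,0,0])

```text
t: 19.52
eef_pos: [0.467, -0.0834, 0.058]
ee_rot: [3.14, 0.005, 3.039]
force: [-0.8, 0.1, -2.1]
width: 0.0497
```

Call:
apply_moves(increments=[0,0,-0.003,0,0,0])

```text
t: 19.6
eef_pos: [0.4677, -0.0836, 0.0566]
ee_rot: [3.141, 0.006, 3.04]
force: [-12.7, 2.7, 46.6]
width: 0.05
```

Contact is confirmed, so I'll relax the push and release.

Call:
apply_moves(increments=[0,0,0.001,0,0,0,0,0,0,0,0,0])

```text
t: 19.77
eef_pos: [0.4681, -0.0836, 0.0583]
ee_rot: [3.141, 0.007, 3.04]
force: [1.0, -0.2, -2.2]
width: 0.0494
```

Call:
apply_moves(increments=[0,0,0,0,0,0,0,0,0,0,0,0,0,0,0,0,0,0,0,0,0,0,0,0,0,0,0,0,0,0,0,0,0,0,0,0], hand=0)

```text
t: 20.27
eef_pos: [0.4683, -0.0835, 0.0572]
ee_rot: [3.141, 0.007, 3.04]
force: [0.0, 0.7, -0.1]
width: 0.0837
```

Call:
apply_moves(increments=[0,0,0.01,0,0,0,0,0,0.02,0,0,0,0,0,0.03,0,0,0,0,0,0.03,0,0,0,0,0,0.02,0,0,0,0.01,0.005,0,0,0,0,0.02,0.009,0,0,0,0,0.02,0.009,0,0,0,0,0.02,0.009,0,0,0,0,0.02,0.009,0,0,0,0,0.02,0.009,0,0,0,0,0.02,0.009,0,0,0,0,0.02,0.009,0,0,0,0,0.02,0.009,0,0,0,0,0.01,0.008,0,0,0,0,0,0,0,0,0,0])

```text
t: 21.6
eef_pos: [0.6547, 0.0061, 0.1663]
ee_rot: [3.141, 0.003, 3.038]
force: [0.1, -0.1, -0.4]
width: 0.0877
```

Call:
apply_moves(increments=[-0.005,-0.002,0,0,0.003,-0.004,0,0,-0.02,0,0.001,0,-0.001,0,-0.03,0,0.002,0,-0.001,0,-0.02,0,0.002,0,0,0,-0.01,0,0,0,0,0,0,0,0,0])

```text
t: 22.1
eef_pos: [0.6439, 0.0026, 0.0822]
ee_rot: [-3.141, -0.008, 3.032]
force: [-0.7, -0.2, 0.6]
width: 0.0875
```

Call:
apply_moves(increments=[0.005,0.0015,-0.008,0,-0.007,0.002,0,0,-0.008,0,0,0,0,0,0,0,0,0])

```text
t: 22.35
eef_pos: [0.6494, 0.0037, 0.0669]
ee_rot: [3.141, 0.002, 3.034]
force: [0.1, -0.7, 0.1]
width: 0.0873
```

Call:
apply_moves(increments=[0,0.0005,-0.004,0,0.001,0,0,0,0,0,0,0])

```text
t: 22.52
eef_pos: [0.6502, 0.0043, 0.0637]
ee_rot: [3.141, 0.003, 3.034]
force: [-0.5, 0.1, 0.2]
width: 0.0877
```

Call:
apply_moves(increments=[0,0,0,0,0,0,0,0,0,0,0,0,0,0,0,0,0,0,0,0,0,0,0,0,0,0,0,0,0,0,0,0,0,0,0,0,0,0,0,0,0,0,0,0,0,0,0,0,0,0,0,0,0,0], hand=1, force=30)

```text
t: 23.27
eef_pos: [0.6515, 0.0047, 0.0661]
ee_rot: [3.14, 0.006, 3.035]
force: [-0.3, -0.4, -0.6]
width: 0.0492
```

Call:
apply_moves(increments=[0,0,0.01,0,0,0,0,0,0.02,0,0,0,0,0,0.03,0,0,0,0,0,0.03,0,0,0,0,0,0.02,0,0,0,0,0,0.01,0,0,0,-0.01,0,0,0,0,0,-0.02,0.001,0.001,0,-0.001,0,-0.02,0.001,0.001,0,-0.001,0,-0.02,0.001,0.001,0,-0.001,0,-0.02,0.001,0.001,0,-0.001,0,-0.02,0.001,0.001,0,-0.001,0,-0.02,0.001,0.001,0,-0.001,0,-0.02,0.001,0.001,0,-0.001,0,-0.015,0,0,0,0,0,0,0,0,0,0,0])

```text
t: 24.6
eef_pos: [0.4653, 0.0085, 0.1892]
ee_rot: [-3.14, -0.006, 3.03]
force: [-0.2, -0.0, -2.8]
width: 0.0493
```

Call:
apply_moves(increments=[0.01,0.002,0,0,-0.006,0.004,0,0,0,0,0,0,0,0,-0.02,0,0,0,0,0,-0.025,0,0,0,-0.001,0,-0.025,0,0,0,-0.001,0,-0.02,0,0,0,0,0,-0.01,0,0,0,0,0,0,0,0,0])

```text
t: 25.27
eef_pos: [0.4749, 0.0103, 0.0835]
ee_rot: [-3.142, 0.002, 3.034]
force: [0.1, -0.3, -0.6]
width: 0.0491
```

Call:
apply_moves(increments=[0,0,-0.008,0,0.001,0,0,0,-0.007,0,0.001,0,0,0,0,0,0,0])

```text
t: 25.52
eef_pos: [0.4761, 0.0103, 0.0669]
ee_rot: [-3.14, -0.001, 3.033]
force: [0.5, -0.3, -0.8]
width: 0.0493
```

Call:
apply_moves(increments=[-0.001,0,-0.004,0,0,0,0,0,0,0,0,0])

```text
t: 25.68
eef_pos: [0.4758, 0.0104, 0.0629]
ee_rot: [-3.141, -0.001, 3.033]
force: [-0.5, 0.5, -2.5]
width: 0.0489
```

Call:
apply_moves(increments=[0,0,-0.002,0,0,0])

```text
t: 25.77
eef_pos: [0.4764, 0.0107, 0.0614]
ee_rot: [-3.141, 0.001, 3.033]
force: [0.3, -0.3, -2.0]
width: 0.0489
```

Call:
apply_moves(increments=[0,0,-0.001,0,0,0])

```text
t: 25.85
eef_pos: [0.4764, 0.0106, 0.061]
ee_rot: [-3.141, 0.001, 3.034]
force: [-6.4, -0.2, 11.4]
width: 0.049
```

Call:
apply_moves(increments=[0,0,-0.001,0,0,0])

```text
t: 25.93
eef_pos: [0.4764, 0.0106, 0.061]
ee_rot: [-3.141, 0.001, 3.034]
force: [-7.0, 0.2, 13.7]
width: 0.049
```

The bottle touched the floor at the expected height. I'll release it, rise and go to the tin.

Call:
apply_moves(increments=[0,0,0,0,0,0,0,0,0,0,0,0,0,0,0,0,0,0,0,0,0,0,0,0,0,0,0,0,0,0,0,0,0,0,0,0,0,0,0,0,0,0], hand=0)

```text
t: 26.52
eef_pos: [0.4783, 0.0114, 0.0634]
ee_rot: [3.14, 0.006, 3.035]
force: [0.9, 0.0, -0.0]
width: 0.0864
```

Call:
apply_moves(increments=[0,0,0.01,0,0,0,0,0,0.02,0,0,0,0,0,0.03,0,0,0,0,0,0.03,0,0,0,0,0,0.02,0,0,0,0.01,-0.005,0,0,0,0,0.018,-0.011,0,0,0,0,0.018,-0.011,0,0,0,0,0.018,-0.011,0,0,0,0,0.018,-0.011,0,0,0,0,0.018,-0.011,0,0,0,0,0.018,-0.011,0,0,0,0,0.018,-0.011,0,0,0,0,0.018,-0.011,0,0,0,0,0.01,-0.008,0,0,0,0,0,0,0,0,0,0])

```text
t: 27.85
eef_pos: [0.6483, -0.0975, 0.172]
ee_rot: [3.141, 0.001, 3.037]
force: [0.4, 1.0, -0.5]
width: 0.088
```

Call:
apply_moves(increments=[-0.01,0.005,0,0,0.001,0,0,0,-0.02,0,0.001,0,0,0,-0.03,0,0.001,0,0,0,-0.03,0,0.001,0,0,0,-0.02,0,0.001,0,0,0,0,0,0,0])

```text
t: 28.35
eef_pos: [0.6336, -0.0912, 0.0674]
ee_rot: [3.141, -0.005, 3.035]
force: [-1.4, -0.1, -1.1]
width: 0.0878
```

Call:
apply_moves(increments=[0.004,-0.001,-0.01,0,-0.004,0.003,0,0,-0.008,0,0,0,0,0,0,0,0,0])

```text
t: 28.6
eef_pos: [0.6368, -0.0911, 0.0495]
ee_rot: [3.14, -0.0, 3.04]
force: [-1.0, -0.9, 0.1]
width: 0.0877
```

Call:
apply_moves(increments=[0,0,0,0,0,0,0,0,0,0,0,0,0,0,0,0,0,0,0,0,0,0,0,0,0,0,0,0,0,0,0,0,0,0,0,0,0,0,0,0,0,0,0,0,0,0,0,0,0,0,0,0,0,0], hand=1, force=30)

```text
t: 29.35
eef_pos: [0.6391, -0.0908, 0.054]
ee_rot: [3.139, 0.007, 3.04]
force: [-0.2, 0.9, -0.6]
width: 0.0523
```

The 52 mm width suggests the pads have caught the lid. I'll reopen and grip lower.

Call:
apply_moves(increments=[0,0,0,0,0,0,0,0,0,0,0,0,0,0,0,0,0,0,0,0,0,0,0,0,0,0,0,0,0,0,0,0,0,0,0,0], hand=0)

```text
t: 29.85
eef_pos: [0.6395, -0.0908, 0.0543]
ee_rot: [3.139, 0.007, 3.04]
force: [0.5, 0.5, 0.2]
width: 0.0855
```

Call:
apply_moves(increments=[-0.002,0,-0.008,0,0.006,-0.003,0,0,-0.006,0,0,0,0,0,0,0,0,0])

```text
t: 30.1
eef_pos: [0.6375, -0.0908, 0.0393]
ee_rot: [3.14, 0.001, 3.037]
force: [0.3, 0.5, 0.2]
width: 0.0877
```

Call:
apply_moves(increments=[0,0,0,0,0,0,0,0,0,0,0,0,0,0,0,0,0,0,0,0,0,0,0,0,0,0,0,0,0,0,0,0,0,0,0,0,0,0,0,0,0,0,0,0,0,0,0,0,0,0,0,0,0,0], hand=1)

```text
t: 30.85
eef_pos: [0.6371, -0.0909, 0.0383]
ee_rot: [3.14, 0.0, 3.037]
force: [0.3, 0.4, -1.2]
width: 0.05
```

Call:
apply_moves(increments=[0,0,0.01,0,0,0,0,0,0.02,0,0,0,0,0,0.03,0,0,0,0,0,0.03,0,0,0,0,0,0.03,0,0,0,0,0,0.01,0,0,0,-0.007,0.01,0,0,0,0,-0.0145,0.022,0.001,0,-0.001,0,-0.0145,0.022,0.001,0,-0.001,0,-0.0145,0.022,0.001,0,-0.001,0,-0.0145,0.022,0.001,0,-0.001,0,-0.0145,0.022,0.001,0,-0.001,0,-0.0145,0.022,0.001,0,-0.001,0,-0.0145,0.022,0.001,0,-0.001,0,-0.0145,0.022,0,0,0,0,-0.007,0.01,0,0,0,0,0,0,0,0,0,0])

```text
t: 32.27
eef_pos: [0.4879, 0.1119, 0.1763]
ee_rot: [3.141, -0.007, 3.03]
force: [-0.6, 0.5, -1.9]
width: 0.05
```

Call:
apply_moves(increments=[-0.001,-0.007,0,0,-0.007,0.004,0,0,0,0,0,0,0,0,-0.02,0,0,0,0,0,-0.03,0,0,0,-0.001,0,-0.03,0,0,0,-0.001,0,-0.025,0,0,0,0,0,-0.01,0,0,0,0,0,0,0,0,0])

```text
t: 32.93
eef_pos: [0.4848, 0.0996, 0.0572]
ee_rot: [3.138, 0.004, 3.031]
force: [0.5, -0.2, -1.8]
width: 0.05
```

Call:
apply_moves(increments=[0.002,0.0055,-0.006,-0.003,0.004,0.003,0,0,-0.008,0,0,0,0,0,0,0,0,0])

```text
t: 33.18
eef_pos: [0.488, 0.1039, 0.0425]
ee_rot: [-3.141, 0.0, 3.032]
force: [-0.7, 0.2, -2.5]
width: 0.0498
```

Call:
apply_moves(increments=[-0.002,0.001,-0.006,0,0.001,0,0,0,0,0,0,0])

```text
t: 33.35
eef_pos: [0.4869, 0.1054, 0.0367]
ee_rot: [3.142, 0.001, 3.032]
force: [-0.7, -0.3, -2.0]
width: 0.0499
```

Call:
apply_moves(increments=[0,0,-0.002,0,0,0])

```text
t: 33.43
eef_pos: [0.4875, 0.1058, 0.0353]
ee_rot: [3.141, 0.002, 3.032]
force: [0.5, 0.4, -1.7]
width: 0.0499
```

Call:
apply_moves(increments=[0,0,-0.0015,0,0,0])

```text
t: 33.52
eef_pos: [0.4875, 0.106, 0.0339]
ee_rot: [3.14, 0.002, 3.032]
force: [-0.2, -0.6, -1.7]
width: 0.0498
```

Call:
apply_moves(increments=[0,0,-0.001,0,0,0])

```text
t: 33.6
eef_pos: [0.4877, 0.1061, 0.0332]
ee_rot: [3.14, 0.003, 3.032]
force: [-5.2, -0.1, 18.0]
width: 0.0495
```

The tin is on the floor of its pocket. I'll release it, rise and back away to the front left, staying high.

Call:
apply_moves(increments=[0,0,0,0,0,0,0,0,0,0,0,0,0,0,0,0,0,0,0,0,0,0,0,0,0,0,0,0,0,0,0,0,0,0,0,0,0,0,0,0,0,0], hand=0)

```text
t: 34.18
eef_pos: [0.4891, 0.107, 0.0348]
ee_rot: [3.138, 0.006, 3.033]
force: [-1.3, -0.1, 0.8]
width: 0.0862
```

Call:
apply_moves(increments=[0,0,0.01,0,0,0,0,0,0.02,0,0,0,0,0,0.03,0,0,0,0,0,0.04,0,0,0,0,0,0.04,0,0,0,0,0,0.04,0,0,0,0,0,0.04,0,0,0,0,0,0.04,0,0,0,0,0.02,0.02,0,0,0.1,0,0.04,0.01,0,0,0.1,0,0.04,0,0,0,0.1,0,0.04,0,0,0,0.1,0,0.04,0,0,0,0.1,0,0.04,0,0,0,0.1,0,0.04,0,0,0,0.1,-0.02,0.035,0,0,0,0.1,-0.02,0.035,0,0,0,0.1,-0.02,0.03,0,0,0,0.1,0,0,0,0,0,0])

```text
t: 35.77
eef_pos: [0.4182, 0.4764, 0.3406]
ee_rot: [3.14, 0.009, -2.208]
force: [0.4, -0.8, -0.1]
width: 0.0876
```

Run:
```python
from h import *
a=grab("top","topf.png"); b=grab("side")
cv2.imwrite("pics/p4.png",np.hstack([cv2.resize(a[150:330,230:430],None,fx=2,fy=2),cv2.resize(b[180:360,180:340],None,fx=2,fy=2)])[:,:,::-1])
for c in("top","side"):
  for n in("tin","bottle","shaker","pot","crock"):
    for d in finder.landmark_of(c,n)[:2]: print(c,n,round(d["conf"],2),np.round(onz(c,d["point"],.004 if n!="crock" else 0),3))
```

```text
top tin 0.94 [0.484 0.105 0.004]
top bottle 0.6 [0.482 0.01  0.004]
top bottle 0.52 [0.487 0.103 0.004]
top shaker 0.92 [0.806 0.05  0.004]
top shaker 0.87 [0.834 0.163 0.004]
top pot 0.9 [ 0.453 -0.184  0.004]
top crock 0.7 [0.505 0.406 0.   ]
side tin 0.57 [0.49  0.099 0.004]
side bottle 0.88 [0.472 0.004 0.004]
side shaker 0.91 [0.796 0.033 0.004]
side shaker 0.59 [ 0.469 -0.081  0.004]
side pot 0.69 [ 0.461 -0.172  0.004]
side crock 0.92 [0.507 0.415 0.   ]
```

View pics/p4.png

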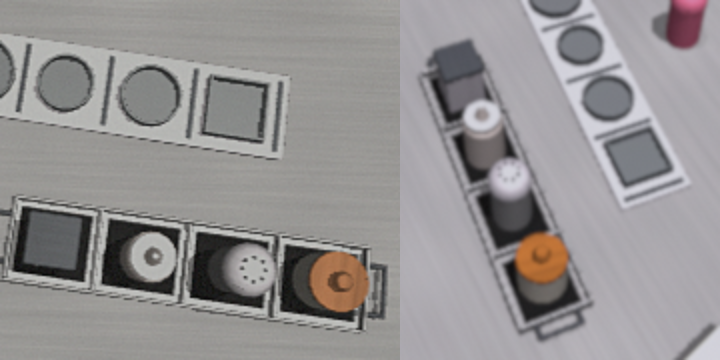

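The picture shows the cups empty and the caddy holding, from left to right, tin, bottle, shaker and pot. All are upright and near the middle of their pockets, and the crock hasn't moved. I'm handing in.

```bash
python3 -c "
from station import arm
print(arm.job_done(), arm.get_state()['t'])"
```

```text
the job is handed in; nothing more can be done
the job is handed in; nothing more can be done
```

All four containers are in the caddy in reverse order, and I handed the job in at about 36 s of the 102 s allowed. From the robot's left, the pockets now hold tin, bottle, shaker and pot.

**Last checks:**
- **Containers:** the final top and side pictures show every cup empty and all four standing upright. Floor contact for the shaker, bottle and tin came at the expected heights.
- **Position:** the arm's release positions and the position I measured for the pot are within about 3 mm of the pocket centres. The finder networks agree to within about 7 mm; they found the shaker in its pocket only in the side view.
- **Surroundings:** the networks place the crock where it was at the start, and the look-alikes were not touched.

**What didn't go cleanly:**
- **Pot:** it reached the floor about 4 mm lower than expected, so it probably slid a little in the grip. The force readings at its set-down disagreed: one at +6 N, the rest showing no contact.
- **Shaker:** one push on set-down read 47 N at the wrist, below the 120 N limit.
- **Tin:** the first grip caught the lid, so I opened and gripped lower before lifting.

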